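# Feel along a safety edge

### The job

Test the curved black rubber safety edge by touch: set the fingertips on the white dot at the end beside the black clamp knob with the red top, then run them over every dot in turn to the other end in one stroke, without lifting off on the way, keeping the rubber strip lightly pressed down but never close to its stop. Finish with the fingertips still on the last dot, holding the strip lightly pressed down there. Do not disturb the knob, the white spacer post, the collar or the screwdriver.

Things in the scene. Friction and masses are not known exactly. Their poses are not given: they have to be found in the camera images.
- edge_base: curved aluminium channel, 34 mm wide and 36 mm high (grey end blocks 40 mm), fixed to the table; it carries the rubber strip, whose top stands 60 mm above the table. Origin: on the table under the middle dot; z up. The strip's centre line is an arc of radius 160 mm about the point x = +160 mm, y = 0 of this frame, running from the -y end through the origin to the +y end, 244 mm long
- edge_strip (a joint): how far the black rubber strip (26 mm wide, flat top, one rigid piece) is pressed straight down into its channel, in m: 0 = up, 0.016 = at its stop. A spring holds it up: about 2 N starts it moving, then 0.4 N more for each mm; it comes back up when released. Lightly pressed means about 2 to 12 mm. Where it is touched is judged by the point midway between the two fingertips, seen from above, with the fingers pointing down
- clamp_knob: loose clamp knob standing on the table, black with a red top, 44 mm across and 30 mm high, origin under its centre; it stands beyond one end of the strip and so marks the end to start from
- spacer_post: loose white nylon post standing on the table beyond the other end of the strip, 17 mm across, 60 mm high, origin under its centre; leave alone
- collar: loose grey shaft collar, 28x30x12 mm, lying on the table on the hollow side of the arc, origin under its centre; leave alone
- screwdriver: loose screwdriver with a red handle lying along its own y, 187 mm long, 27 mm thick, origin under its centre; leave alone
- mark_0 (a point): white dot 0 of 7 (0 to 6) on the centre line of the strip's top, 11 mm across, 34 mm from the next along the arc; mark_0 is nearest the -y end of body edge_base, mark_6 nearest its +y end; moves down with the strip
- mark_1 (a point): white dot 1 of 7 (0 to 6) on the centre line of the strip's top, 11 mm across, 34 mm from the next along the arc; mark_0 is nearest the -y end of body edge_base, mark_6 nearest its +y end; moves down with the strip
- mark_2 (a point): white dot 2 of 7 (0 to 6) on the centre line of the strip's top, 11 mm across, 34 mm from the next along the arc; mark_0 is nearest the -y end of body edge_base, mark_6 nearest its +y end; moves down with the strip
- mark_3 (a point): white dot 3 of 7 (0 to 6) on the centre line of the strip's top, 11 mm across, 34 mm from the next along the arc; mark_0 is nearest the -y end of body edge_base, mark_6 nearest its +y end; moves down with the strip
- mark_4 (a point): white dot 4 of 7 (0 to 6) on the centre line of the strip's top, 11 mm across, 34 mm from the next along the arc; mark_0 is nearest the -y end of body edge_base, mark_6 nearest its +y end; moves down with the strip
- mark_5 (a point): white dot 5 of 7 (0 to 6) on the centre line of the strip's top, 11 mm across, 34 mm from the next along the arc; mark_0 is nearest the -y end of body edge_base, mark_6 nearest its +y end; moves down with the strip
- mark_6 (a point): white dot 6 of 7 (0 to 6) on the centre line of the strip's top, 11 mm across, 34 mm from the next along the arc; mark_0 is nearest the -y end of body edge_base, mark_6 nearest its +y end; moves down with the strip

How it is judged:
By the outcome, as a careful person would: the job done as asked, in the order asked, and still so for the second after the job is handed in, while the arm keeps its last pose, push and grip.
It also fails if it takes over 38 s, if anything falls off the work surface, if the arm or the gripper's body presses on something with over 40 N, if the wrist force passes 120 N, or if a joint passes its speed limit or range.

### The arm

A 6-joint arm with a two-finger parallel gripper is mounted at the origin on a cart in front of the work surface, level with it; the furniture and walls round the work are solid. World frame = base frame: x ahead of the robot, y to its left, z up, the work surface at z = 0. Lengths are in m, angles in rad, forces in N, time in s.
With the tool pointing down it reaches from about 0.375 to 0.925 m from the base axis. Payload 5.7 kg.
Tool frame: the origin (TCP) lies midway between the tips of the shut fingers; the grasp point (between the pads) lies 19 mm behind it; z points along the fingers, x is the direction in which the jaws open and shut, and the axes are right-handed (so a half turn about z gives the same grasp; the last joint's range is limited). The gripper opens to 88 mm and grips with 3 to 60 N. Pads are 20 mm wide; open, the fingers measure 115 mm over their backs; the gripper's body (75 mm by 178 mm) begins 61 mm behind the grasp point.
Start: joints at [1.143, 0.359, 1.51, -0, 1.272, -0.115], TCP at [0.185, 0.571, 0.223] pointing down, gripper open.
Joint ranges: [-2.97, 2.97], [-1.01, 2.36], [0.21, 2.38], [-0.96, 4.11], [0.2, 2.71], [-2.98, 2.98]. Speed limits (rad/s): [2.39, 2.39, 3.14, 3.14, 3.14, 3.14].

### API

Orientations are given as a unit quaternion [x, y, z, w].
In Python, from bench import move_ptp, servo_line, goto_joints, move_gripper, sleep, inverse_kinematics, capture, PlanningError, close_job, spot_in, silhouettes, current_clock, current_joint_pos, current_qvel, current_joint_torque, current_position, current_orientation, current_force, current_torque, current_finger_gap gives the robot as it stands. Calls block until the motion is done:
- move_ptp(position, orientation): joint-space move of the TCP to a pose.
- servo_line(position, orientation=None, rate=0.15, contact_N=None): straight line of the TCP; orientation=None keeps the orientation; rate is the mean speed in m/s. With contact_N (N) it stops when the force on the tool has changed by that much, and returns True; else False.
- goto_joints(angles): joint-space move.
- move_gripper(opening): finger opening in m; the grip force is fixed at half the most; returns when the fingers have stopped.
- sleep(seconds).
- inverse_kinematics(position, orientation): joint angles nearest the present ones, or None.
- capture(name): name is "scene" or "side" or "wrist"; returns a dict with "image" (480x640x3 uint8, blue, green, red), "range_z" (480x640 float32, m along the optical axis (not along the pixel's ray), 0 where there is no reading), "intrinsics" (3x3 intrinsics, pixels), "k1" (the pictures are not rectified: a ray, as slopes to the right and down, at radius r is drawn at 1 + k1 r^2 times it, then the intrinsics apply), "R" (3x3) and "t" (3): a world point X has camera coordinates R X + t. Camera axes: x right, y down, z forward; pixel columns grow to the right and rows downward; lengths in m; the calibration is good to about 2 mm. A picture is of the moment at which its call begins.
A pose or a line that the arm cannot do raises PlanningError and nothing moves.
- close_job(): hands the job in, once; it reports no verdict.
Trained networks look in the newest picture that a camera, given by its name, has taken for a name from the list of things; names that differ only in an ending like _2 or _b are one class to them, and where a whole thing is asked for, a point or a joint stands for the part that bears it (a point fixed in the world has none). Each returns a list of dicts, best first, with "conf" (0 to 1); they miss things now and then, are a little off and sometimes report something else, mostly with a low value. They report only what shows in the picture. A call takes as long as a camera call.
- spot_in(camera, query): "xy" ([column, row] in pixels, amid what is visible of it).
- silhouettes(camera, query): "region" (480x640 bool, what is visible of it) and "xy" ([column, row] in pixels, amid what is visible of it).
Readings, each from a call of its own:
- current_clock(): time.
- current_joint_pos(): joint angles.
- current_qvel(): joint speeds.
- current_joint_torque(): joint torques, N m.
- current_position(): TCP position.
- current_orientation(): TCP orientation.
- current_force(): force on the tool from outside, world axes, zero at the start.
- current_torque(): the same for the moment, N m.
- current_finger_gap(): finger opening in m.
Only numpy, scipy, OpenCV 4.12 (cv2) and the standard library are available. Lean on these libraries where they do the work, as an engineer would, in place of code of your own. Each camera call takes 0.05 s, during which the arm holds its last target.

## Working session

There is one attempt and no reset: what is moved stays moved. The work goes in short steps, each a Python script; the robot and the scene stay as the last script left them, time stands still between calls to the robot, and variables do not carry over. Pictures are saved under pics/ and viewed, and the job is handed in when it is done.

```bash
mkdir -p pics; ls
python3 - <<'E'
from bench import *
import cv2,numpy as np,pickle
print(current_clock(),current_position(),current_orientation(),current_finger_gap(),current_force())
D={}
for n in ("scene","side","wrist"):
    c=capture(n); D[n]=c; cv2.imwrite(f"pics/{n}0.png",c["image"])
    print(n,np.round(c["t"],3).tolist(),c["k1"],c["intrinsics"][0][0])
pickle.dump(D,open("cap0.pkl","wb"))
print(current_clock())
E
```

```text
pics
0.0 [0.18434431 0.57025721 0.22179072] [ 8.08623110e-01  5.88326288e-01 -8.08334990e-04  4.38248267e-04] 0.08822924965695199 [-0.14532243 -0.35044333 -0.36848187]
scene [-0.356, 0.293, 0.649] -0.09334483704470452 437.30855648012613
side [0.537, 0.085, 1.353] 0.06467605758945581 614.1907890400396
wrist [-0.6, -0.036, 0.39] 0.023816505450623016 390.3443806678623
0.15
```

View pics/scene0.png

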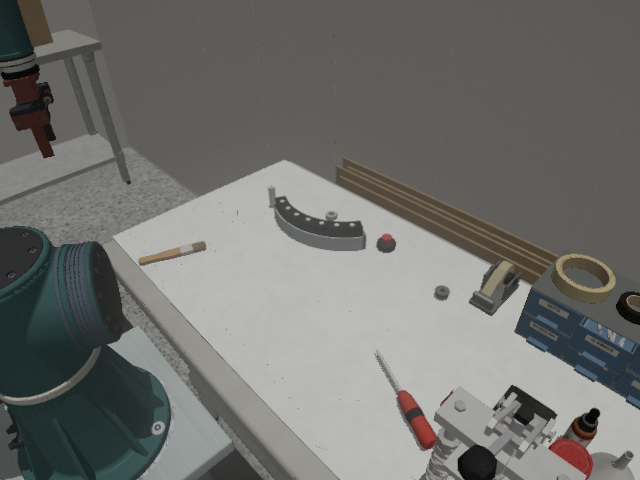

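View pics/side0.png

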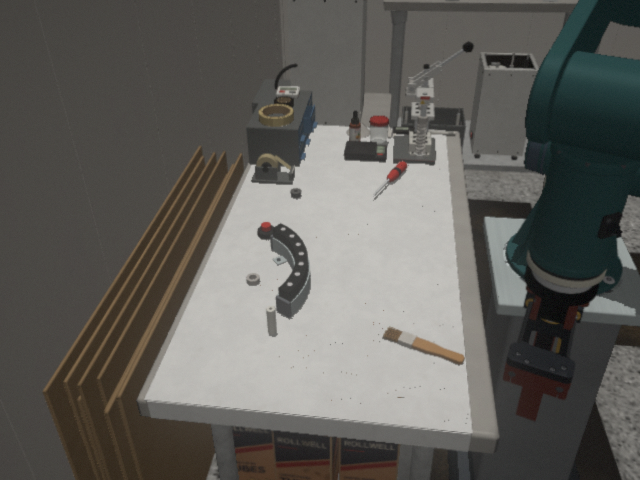

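View pics/wrist0.png

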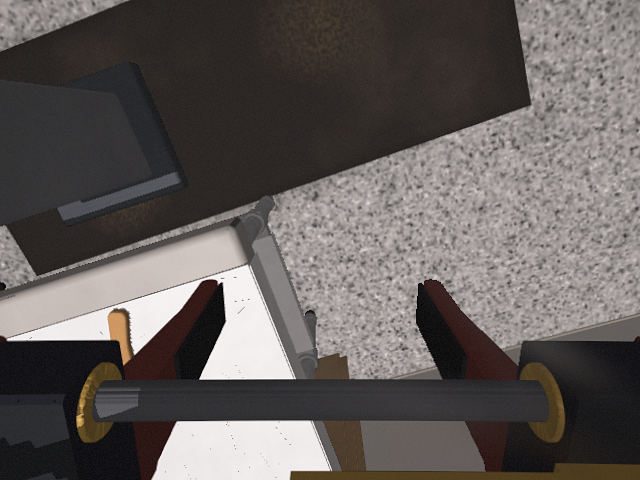

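The scene view shows the strip from (278,200) beside the post at (272,195) to (362,235) beside the knob at (386,242). In the side view the knob is at (265,229) and the post at (271,320). Next I'll measure the dots.

```bash
cat > h.py <<'E'
import numpy as np,cv2
def ray(c,uv):
    K=np.array(c["intrinsics"],float);k1=c["k1"]
    d=np.array([(uv[0]-K[0,2])/K[0,0],(uv[1]-K[1,2])/K[1,1]])
    s=d.copy()
    for _ in range(30): s=d/(1+k1*(s@s))
    R=np.array(c["R"]);t=np.array(c["t"])
    return -R.T@t, R.T@np.array([s[0],s[1],1.0])
def onz(c,uv,z):
    o,d=ray(c,uv); return o+d*(z-o[2])/d[2]
def proj(c,X):
    p=np.array(c["R"])@X+np.array(c["t"]); s=p[:2]/p[2]; s=s*(1+c["k1"]*(s@s)); K=np.array(c["intrinsics"])
    return np.array([K[0,0]*s[0]+K[0,2],K[1,1]*s[1]+K[1,2]])
def depthpt(c,uv):
    o,d=ray(c,uv); z=c["range_z"][int(round(uv[1])),int(round(uv[0]))]; return o+d*z
E
python3 - <<'E'
import pickle,cv2,numpy as np
from h import *
from bench import *
D=pickle.load(open("cap0.pkl","rb"))
for n,(x0,y0,x1,y1) in dict(scene=(255,170,415,260),side=(235,205,335,345)).items():
    im=D[n]["image"][y0:y1,x0:x1]; s=5 if n=="scene" else 4
    cv2.imwrite(f"pics/{n}_z.png",cv2.resize(im,None,fx=s,fy=s,interpolation=cv2.INTER_CUBIC))
    for i in range(7):
        r=spot_in(n,f"mark_{i}")
        for q in r[:8] if i==0 else r[:0]: print(n,i,np.round(q["xy"],1),round(q["conf"],2),np.round(onz(D[n],q["xy"],.06),4),np.round(depthpt(D[n],q["xy"]),4))
    for w,z in (("clamp_knob",.03),("spacer_post",.03),("collar",.012),("screwdriver",.013)):
        for q in spot_in(n,w)[:3]: print(n,w,np.round(q["xy"],1),round(q["conf"],2),np.round(onz(D[n],q["xy"],z),4))
print(current_clock())
E
```

```text
scene 0 [312.3 222.3] 0.73 [0.5537 0.1023 0.06  ] [0.5528 0.1012 0.061 ]
scene clamp_knob [386.8 242.6] 0.85 [ 0.6442 -0.0379  0.03  ]
scene clamp_knob [315.7 227.9] 0.43 [0.5718 0.1124 0.03  ]
scene spacer_post [273.6 195.3] 0.64 [0.5916 0.2931 0.03  ]
scene collar [331. 215.] 0.67 [0.6506 0.1435 0.012 ]
scene screwdriver [412.6 415.4] 0.75 [ 0.3663 -0.3255  0.013 ]
scene screwdriver [312.4 224.2] 0.23 [0.5916 0.1464 0.013 ]
side 0 [295.9 262.6] 0.6 [0.5609 0.1522 0.06  ] [0.561  0.1518 0.0597]
side clamp_knob [263.3 230.7] 0.66 [0.6615 0.0062 0.03  ]
side spacer_post [272.3 318.2] 0.6 [0.5852 0.2884 0.03  ]
side collar [256.5 278.3] 0.59 [0.6464 0.1543 0.012 ]
side collar [264.1 231.8] 0.53 [ 0.6651 -0.0146  0.012 ]
side screwdriver [395.8 169.5] 0.59 [ 0.3681 -0.342   0.013 ]
1.25
```

View pics/scene_z.png

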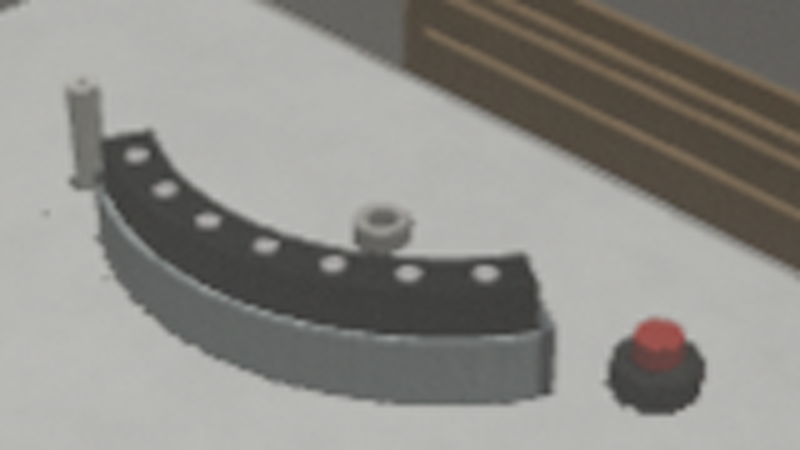

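View pics/side_z.png

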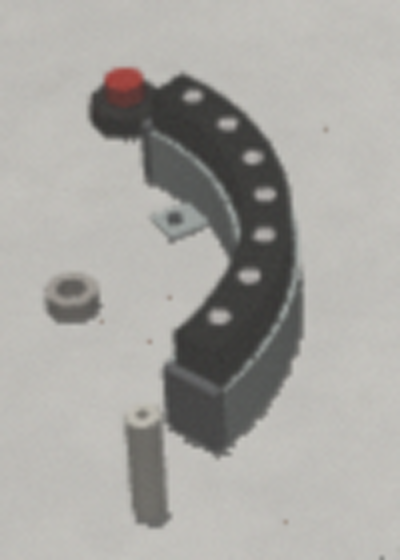

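```bash
cat > dots.py <<'E'
from h import *
import pickle
D=pickle.load(open("cap0.pkl","rb"))
def dots(c,box,thr=130):
    x0,y0,x1,y1=box
    g=c["image"].min(axis=2); S=6
    G=cv2.resize(g[y0:y1,x0:x1],None,fx=S,fy=S,interpolation=cv2.INTER_CUBIC)
    n,l,st,ce=cv2.connectedComponentsWithStats((G>thr).astype(np.uint8))
    out=[]
    for i in range(1,n):
        uv=(ce[i]+.5)/S-.5+[x0,y0]; out.append((uv,st[i,4]/S/S))
    return out
if __name__=="__main__":
    for n,b in dict(scene=(268,190,372,246),side=(268,215,318,322)).items():
        for uv,a in dots(D[n],b):
            if a<60: print(n,np.round(uv,1),round(a,1),np.round(onz(D[n],uv,.06),4),np.round(depthpt(D[n],uv),4))
E
python3 dots.py
```

```text
scene [281.9 200.6] 7.3 [0.5628 0.22   0.06  ] [0.5597 0.2157 0.0634]
scene [287.6 207.4] 7.8 [0.5535 0.1877 0.06  ] [0.5537 0.1879 0.0598]
scene [276.7 211.1] 3.6 [0.526  0.1938 0.06  ] [0.546  0.2222 0.0369]
scene [296.1 213.6] 8.4 [0.5507 0.1537 0.06  ] [0.5489 0.1514 0.062 ]
scene [281.4 217.2] 8.1 [0.5179 0.1667 0.06  ] [0.5388 0.1956 0.0355]
scene [307.7 218.6] 8.2 [0.5561 0.12   0.06  ] [0.5552 0.1189 0.061 ]
scene [321.1 222.3] 9.5 [0.5676 0.0885 0.06  ] [0.5682 0.0892 0.0593]
scene [336.2 224.2] 9.8 [0.5859 0.0597 0.06  ] [0.5835 0.0572 0.0625]
scene [351.7 224.1] 10.1 [0.6098 0.0356 0.06  ] [0.6097 0.0355 0.0601]
scene [288.6 223.2] 0.6 [0.5145 0.1371 0.06  ] [0.534  0.1631 0.037 ]
scene [292.7 225.8] 1.2 [0.5146 0.123  0.06  ] [0.5336 0.1478 0.0375]
scene [296.1 227.7] 3.0 [0.5152 0.1125 0.06  ] [0.5345 0.1372 0.0372]
scene [299.2 229.2] 0.6 [0.5165 0.1035 0.06  ] [0.5369 0.1291 0.036 ]
scene [304.4 231.2] 1.3 [0.5195 0.09   0.06  ] [0.5403 0.1154 0.0356]
scene [307.3 232.2] 1.2 [0.5215 0.0829 0.06  ] [0.5414 0.1068 0.0368]
scene [310.2 233.2] 0.6 [0.5235 0.0757 0.06  ] [0
[... 916 characters left out ...]
02 0.0606]
side [292.5 257.8] 4.4 [0.5706 0.1372 0.06  ] [0.5767 0.106  0.0355]
side [293.8 262.3] 1.2 [0.5655 0.1517 0.06  ] [0.5714 0.1213 0.0358]
side [300.6 263.2] 10.2 [0.551 0.153 0.06 ] [0.5508 0.1545 0.0612]
side [296.9 273.6] 11.9 [0.5533 0.187  0.06  ] [0.5528 0.1894 0.062 ]
side [305.6 282.4] 3.2 [0.5318 0.2121 0.06  ] [0.5365 0.1841 0.0362]
side [289.4 283.7] 12.0 [0.5629 0.2199 0.06  ] [0.562  0.2241 0.0636]
side [303.4 286.7] 1.2 [0.5342 0.2254 0.06  ] [0.5395 0.1951 0.0339]
side [300.9 290.5] 2.1 [0.5373 0.2371 0.06  ] [0.5423 0.2091 0.0355]
side [299.  293.1] 0.1 [0.5397 0.2451 0.06  ] [0.5447 0.2178 0.036 ]
side [297.  295.3] 0.4 [0.5425 0.252  0.06  ] [0.5477 0.2246 0.0357]
```

Both cameras agree to within 1 mm on all seven dots. Depth gives a height near 60 mm and spacing is about 34 mm. Next I'll fit the known arc, shut the fingers and move above the knob-end dot.

```bash
cat > fit.py <<'E'
from dots import *
from scipy.optimize import least_squares
sc=[[351.7,224.1],[336.2,224.2],[321.1,222.3],[307.7,218.6],[296.1,213.6],[287.6,207.4],[281.9,200.6]]
sd=[[282.7,228.5],[291.5,235.5],[297.7,243.9],[300.9,253.2],[300.6,263.2],[296.9,273.6],[289.4,283.7]]
A=np.array([onz(D["scene"],u,.06)[:2] for u in sc]);B=np.array([onz(D["side"],u,.06)[:2] for u in sd])
M=(A+B)/2
def pts(p,s=np.arange(-3,4)*.034):
    a=np.asarray(s)/.16; l=np.c_[.16-.16*np.cos(a),.16*np.sin(a)]
    c,sn=np.cos(p[2]),np.sin(p[2]); return p[:2]+l@np.array([[c,sn],[-sn,c]])
r=least_squares(lambda p:(pts(p)-M).ravel(),[.556,.12,0])
P=r.x
if __name__=="__main__":
    print(P,np.degrees(P[2]),np.round((M-pts(P))*1e3,2).tolist()); print(np.round(pts(P),4).tolist())
E
python3 fit.py
python3 - <<'E'
from fit import *
from bench import *
from scipy.spatial.transform import Rotation as R
p=pts(P)
th=np.radians(100)
q=[np.cos(th/2),np.sin(th/2),0,0]
print(R.from_quat(q).as_matrix().round(2).tolist())
for k in (0,3,6):
  for z in (.16,.045):
    j=inverse_kinematics([*p[k],z],q); print(k,z,None if j is None else np.round(j,2))
print(current_clock(), np.round(current_position(),4))
E
```

```text
[0.55579388 0.11979456 0.24884164] 14.25757568270086 [[0.13, -0.08], [-0.01, -0.18], [-0.13, 0.11], [0.07, 0.03], [-0.08, 0.05], [0.01, 0.08], [-0.01, -0.01]]
[[0.6097, 0.0352], [0.5858, 0.0594], [0.5676, 0.088], [0.5558, 0.1198], [0.551, 0.1534], [0.5533, 0.1872], [0.5628, 0.2198]]
[[-0.17, 0.98, 0.0], [0.98, 0.17, 0.0], [0.0, 0.0, -1.0]]
0 0.16 [-0.06  0.43  1.56 -0.    1.15 -1.8 ]
0 0.045 [-0.06  0.57  1.65 -0.    0.91 -1.8 ]
3 0.16 [ 0.09  0.38  1.65 -0.    1.11 -1.65]
3 0.045 [ 0.09  0.53  1.75 -0.    0.86 -1.65]
6 0.16 [ 0.26  0.43  1.57 -0.    1.14 -1.49]
6 0.045 [ 0.26  0.57  1.67 -0.    0.91 -1.49]
1.25 [0.1846 0.5708 0.2226]
```

Run:
```python
from fit import *
from bench import *
p=pts(P); th=np.radians(100); q=[np.cos(th/2),np.sin(th/2),0,0]
move_gripper(0.0)
print("t",current_clock(),current_finger_gap())
move_ptp([*p[0],.15],q)
print("t",current_clock(),[np.round(current_position(),4).tolist() for _ in range(3)],np.array(p[0]),np.round(current_force(),2))
c=capture("wrist");cv2.imwrite("pics/w1.png",c["image"])
im=c["image"].copy()
for x in p:
    u=proj(c,np.array([*x,.06])); print(np.round(u,1)); 
s=capture("scene");cv2.imwrite("pics/s1.png",s["image"][100:320,180:480].repeat(2,0).repeat(2,1))
d=capture("side");cv2.imwrite("pics/d1.png",d["image"])
pickle.dump(dict(wrist=c,scene=s,side=d),open("cap1.pkl","wb"))
```

```text
t 2.5917 0.0007119944416289473
t 5.0333 [[0.6096, 0.0361, 0.1501], [0.6096, 0.0361, 0.1501], [0.6096, 0.0361, 0.1501]] [0.60970551 0.03523736] [ 0.98  0.37 -0.09]
[319.  241.3]
[361.3 213.5]
[410.1 194.1]
[462.7 184.8]
[515.6 186.4]
[565.1 198.8]
[608.  221.2]
```

View pics/w1.png

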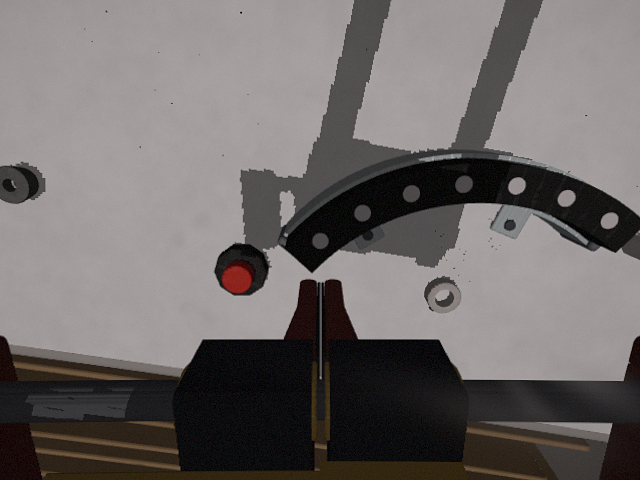

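View pics/s1.png

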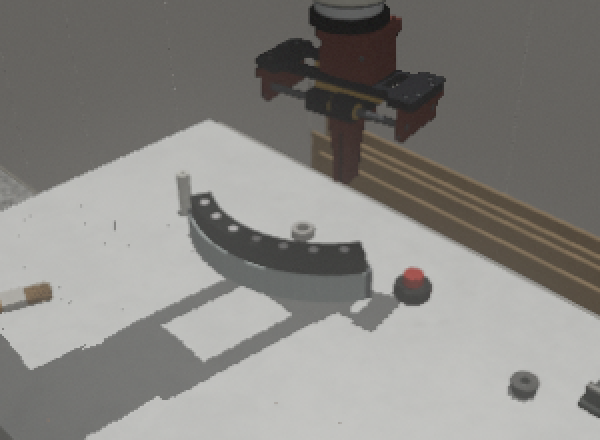

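View pics/d1.png

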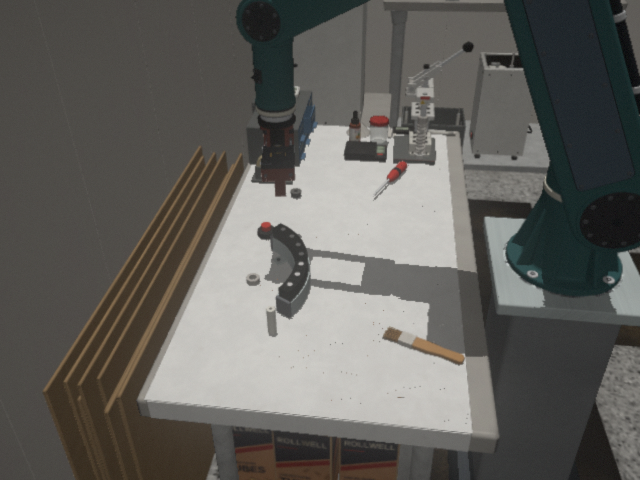

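The wrist view puts the dots at (320,241), (362,213), (411,194), (463,185), (516,186), (566,198) and (609,221). These are within 1 px of my fit's projection, and the knob (238,270) sits beside dot 0, so I'll touch down there.

Run:
```python
from fit import *
from bench import *
p=pts(P); th=np.radians(100); q=[np.cos(th/2),np.sin(th/2),0,0]
st=lambda s:print(s,"t",round(current_clock(),2),np.round(current_position(),4),"F",np.round(current_force(),2))
servo_line([*p[0],.07],q,rate=.1); st("above")
sleep(.2); st("above")
h=servo_line([*p[0],.052],q,rate=.015,contact_N=1.5); print(h); st("touch")
sleep(.2); st("touch")
```

```text
above t 6.13 [0.6102 0.0352 0.0705] F [0.28 0.04 0.18]
above t 6.33 [0.6103 0.0352 0.0707] F [-0.04 -0.21  0.79]
True
touch t 7.08 [0.6096 0.0352 0.0592] F [0.89 0.88 2.32]
touch t 7.28 [0.6096 0.0352 0.0594] F [0.21 0.38 1.96]
```

Run:
```python
from fit import *
from bench import *
p=pts(P); th=np.radians(100); q=[np.cos(th/2),np.sin(th/2),0,0]
st=lambda s:print(s,"t",round(current_clock(),2),np.round(current_position(),4),"F",np.round(current_force(),2))
servo_line([*p[0],.0535],q,rate=.015); sleep(.2); st("press")
sleep(.1); st("press")
c=capture("side");cv2.imwrite("pics/d2.png",cv2.resize(c["image"][190:340,200:350],None,fx=4,fy=4))
```

```text
press t 8.01 [0.6097 0.0352 0.0536] F [-0.32  0.26  4.34]
press t 8.11 [0.6096 0.0352 0.0535] F [0.01 0.25 5.08]
```

View pics/d2.png

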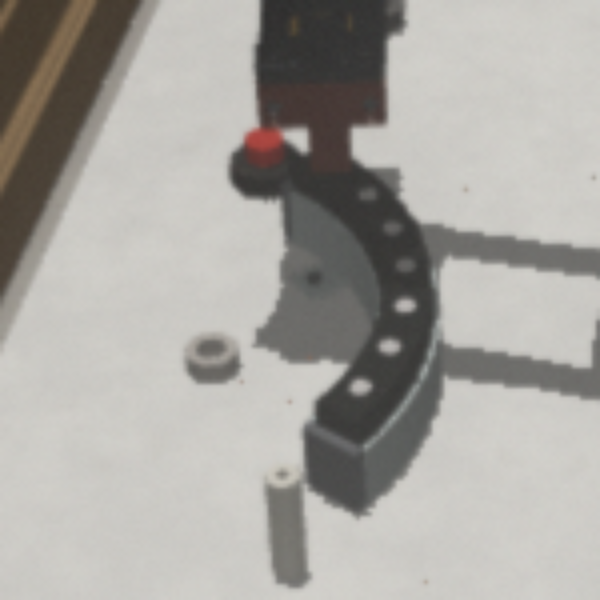

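Force is about 4.7 N at a depth of about 6.5 mm, which matches the spring, and the fingertips cover dot 0. Now the stroke.

Run:
```python
from fit import *
from bench import *
th=np.radians(100); q=[np.cos(th/2),np.sin(th/2),0,0]
S=np.arange(-6,7)*.017; p=pts(P,S); z=.0535
for k in range(1,13):
    servo_line([*p[k],z],q,rate=.04)
    x=current_position(); f=current_force()
    print(k/2,round(current_clock(),2),np.round((x[:2]-p[k])*1e3,2),round(x[2],4),np.round(f,2))
    if f[2]>7.2 : z+=.0015; print("raise")
    elif f[2]<2.8: z-=.001; print("lower")
sleep(.3)
for _ in range(4): print(np.round(current_position(),4),np.round(current_force(),2),np.round(current_clock(),2)); sleep(.05)
c=capture("side");cv2.imwrite("pics/d3.png",cv2.resize(c["image"][190:340,200:350],None,fx=4,fy=4))
c=capture("scene");cv2.imwrite("pics/s3.png",c["image"][120:320,200:460].repeat(3,0).repeat(3,1)[:600,:780])
```

```text
0.5 8.73 [-0.55  0.66] 0.0535 [1.14 1.41 4.9 ]
1.0 9.31 [-0.9   0.62] 0.0533 [-0.08  1.36  5.11]
1.5 9.88 [-0.66  0.69] 0.0534 [0.03 0.45 4.85]
2.0 10.46 [-0.56  0.7 ] 0.0534 [-0.47  1.2   4.79]
2.5 11.03 [-0.47  0.74] 0.0534 [0.3  1.11 5.35]
3.0 11.61 [-0.36  0.73] 0.0535 [-1.1   1.29  5.45]
3.5 12.18 [-0.23  0.78] 0.0535 [0.4  0.65 4.31]
4.0 12.76 [-0.12  0.8 ] 0.0535 [-0.93  0.46  4.49]
4.5 13.33 [0.01 0.77] 0.0535 [-0.38  0.99  5.19]
5.0 13.91 [0.11 0.79] 0.0535 [-0.07  0.3   5.66]
5.5 14.48 [0.26 0.83] 0.0536 [-1.14  0.79  5.22]
6.0 15.06 [0.39 0.83] 0.0536 [-0.88  0.51  4.68]
[0.5632 0.2206 0.0537] [0.5  3.71 4.56] 15.36
[0.5632 0.2205 0.0537] [-0.08  4.1   5.04] 15.41
[0.5632 0.2204 0.0537] [-0.4   3.72  5.32] 15.46
[0.5632 0.2203 0.0537] [0.73 4.11 5.24] 15.51
```

View pics/d3.png

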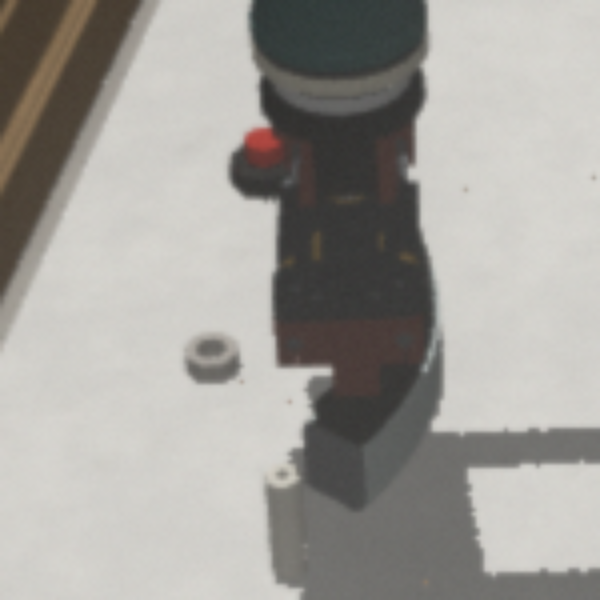

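View pics/s3.png

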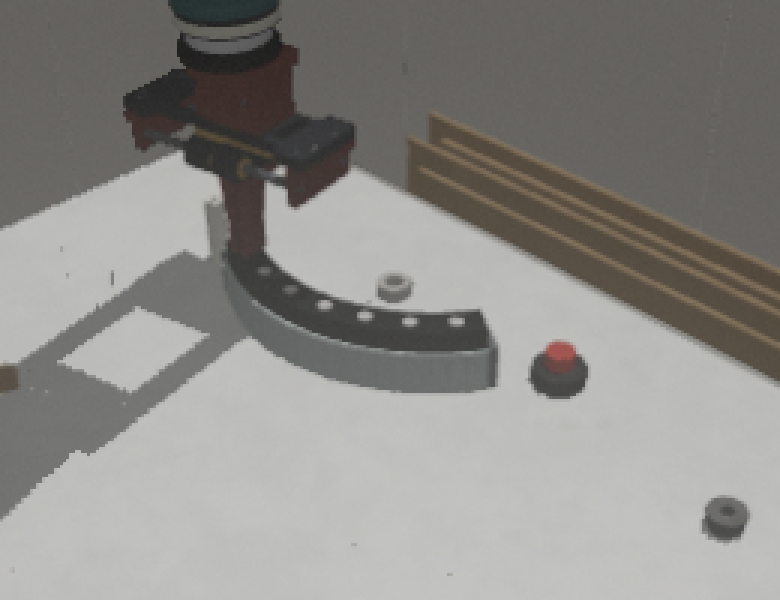

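The fingertips are on dot 6, next to the upright post, with the strip still pressed. The knob, collar and post have not moved, so I'm handing it in.

Run:
```python
from bench import *
print(current_position(),current_force(),current_clock())
close_job()
```

```text
[0.56318119 0.22008774 0.05364421] [-0.20836741  3.44603285  4.06805611] 15.6583
the job is handed in; nothing more can be done
```

I touched down with the fingers shut on the dot beside the clamp knob (mark_0) and ran over every dot to mark_6 in one stroke without lifting off. I handed the job in at 15.7 s with the fingertips still holding the strip pressed on the last dot.

- **Depth and force:** the fingertip height stayed at 53.3–53.7 mm at every half-dot check. That is about 6.5 mm of press, against a 16 mm stop. The upward force was 4.1–5.7 N, which agrees with the spring figures you gave.
- **Position:** at each check the fingertips were within about 1.1 mm of the fitted centre line and dots. They finished about 0.5 mm from mark_6.
- **Other objects:** in the last pictures the knob and collar stood as before. The post did too, though the fingers partly hid it in one view. The screwdriver was outside the final crops, but the arm's path went nowhere near it.
- **Sideways force:** about 3.5–4 N of sideways force built up once the arm stopped at the end. I put this down to friction on the rubber; position and depth still held steady.

No check failed, and the hand-in reports no verdict.

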